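# Start an enamel cure: shut the curing box and set its timer

### The arm

A 6-joint arm with a two-finger parallel gripper is mounted at the origin on the work surface. World frame = base frame: x ahead of the robot, y to its left, z up, the work surface at z = 0. Lengths are in m, angles in rad, forces in N, time in s.
With the tool pointing down it reaches from about 0.275 to 0.75 m from the base axis. Payload 10.2 kg.
Tool frame: the origin (TCP) lies at the centre of the arm's flange, where the gripper is bolted on; the fingertips stand 166 mm ahead of it and the grasp point (between the pads) lies 147 mm ahead of it; z points along the fingers, y is the direction in which the jaws open and shut (so a half turn about z gives the same grasp; the last joint's range is limited). The gripper opens to 88 mm and grips with 3 to 60 N. Pads are 18 mm wide; open, the fingers measure 123 mm over their backs; the gripper's body (75 mm by 187 mm) begins 45 mm behind the grasp point.
Start: joints at [1.035, 0.313, 1.498, -0, 1.331, -0.223], TCP at [0.162, 0.5, 0.405] pointing down, gripper open.
Joint ranges: [-2.94, 2.94], [-0.97, 2.17], [0.19, 2.56], [-1.23, 4.37], [0.02, 3.11], [-2.88, 2.88]. Speed limits (rad/s): [2.39, 2.39, 3.01, 3.14, 3.14, 3.14].

### API

Orientations are given as a unit quaternion [x, y, z, w].
In Python, from workcell import * gives the robot as it stands. The module is installed in compiled form; this text tells all that it offers.
- The arm moves only by the tool arm_command, never from a script. Its argument "increments" is a list that holds one entry, the list of rows, each a list of 5 numbers: the shift along the tool's x, y, z in m, then the turn about the tool's z in degrees, then the gripper command: -1 is shut, 1 is fully open, values between are in proportion. A call has 1 to 5 rows; each row is the pose to reach, as a shift and turn from the pose commanded when the call began, along the tool's axes at that moment; what a row does not reach only later rows make up. A row lasts 1/8 s, in which the tool goes at most 62.5 mm and 10.7 degrees, less where a joint would pass 70% of its speed; a pose out of reach is approached as far as the arm can. A call with a gripper value outside its range is refused whole. The fingers move at their own pace and stop on an object; the grip force is fixed at half the most. Time passes only in rows, so rows that repeat a pose let the fingers close. It gives the time, the measured TCP pose, the force and the opening at its end, in the units of the state.
- get_obs(): the state, without advancing time (a new reading comes with each control period).
- camera(name): name is "side" or "top"; returns a dict with "color" (480x640x3 uint8, red, green, blue), "fx", "fy", "cx", "cy" (pixels), "k1" (the pictures are not rectified: a ray, as slopes to the right and down, at radius r is drawn at 1 + k1 r^2 times it, then the intrinsics apply), "view" (4x4, takes a point from world to camera coordinates). Camera axes: x right, y down, z forward; pixel columns grow to the right and rows downward; lengths in m; the calibration is good to about 2 mm. A picture is of the moment at which its call begins. There is no depth.
- job_done(): hands the job in, once; it reports no verdict.
The state is a dict: "time_s": time; "q": joint angles; "joint_vel": joint speeds; "joint_torque": joint torques, N m; "ee_pos": TCP position; "tool_rot": TCP orientation; "wrist_force": force on the tool from outside, world axes, zero at the start; "wrist_torque": the same for the moment, N m; "width": opening from 0.0 (shut) to 1.0 (fully open).
Only numpy, scipy, OpenCV 4.12 (cv2) and the standard library are available. Lean on these libraries where they do the work, as an engineer would, in place of code of your own. Each camera call takes 0.05 s, during which the arm holds its last target. There are 200 camera calls.

### The job

Shut the UV curing box over the freshly enamelled bangle: lower the lid under control without letting it drop, and press it fully home past its sprung catch. Then, with the lid shut, turn the timer dial clockwise until its white pointer lines up with the red mark on the ring around it. Leave the bangle and the other things on the bench where they are.

Things in the scene. Friction and masses are not known exactly. Their poses are not given: they have to be found in the camera images.
- curebox: White UV curing box, fixed to the bench: an open chamber 150 (x) x 180 (y) mm, 90 mm high, walls 6 mm, and joined to its right side (-y) a control deck 150 x 145 mm, 75 mm high, with the timer dial. Origin at the underside of the chamber's centre; x points to the hinge side (away from the robot at yaw 0), y left, z up.
- lid (a joint): Lid angle in rad: 0 shut, pi/2 upright. Lid 150 x 180 x 10 mm, 0.35 kg, amber window, hinged on the box's far top edge. Stays up when nearly upright, falls if let go below about 1.2 rad. At about 0.1 rad a keeper under its front edge meets a sprung roller in the front wall and it rests there, 15 mm open; it takes 12 N down at the bar or 17 N at the front edge to push it past, to 0.
- lid_hinge (a point): Point on the hinge axis in the middle of the lid's width: 75 mm behind the chamber's centre (+x of the box), 90.5 mm above the bench. The axis runs along the box's y.
- lid_bar (a point): Middle of the lid's round steel handle bar, 12 mm thick, 100 mm long, along the hinge direction, on two arms 42 mm out beyond the lid's free edge (gap 36 mm). 192 mm from the hinge axis and 5 mm to the lid's outer side. Lid shut: in front of the box, 95.5 mm above the bench; lid upright: on top. Site axes turn with the lid: y along the bar; x, lid shut, is the box's x.
- lid_top (a point): Point on the lid's outer face, in the middle of its width, 15 mm in from the free edge: a place to press the lid home (100.5 mm above the bench when shut).
- dial (a joint): Angle of the timer dial in rad, growing clockwise seen from above, 0 with the pointer towards the box's -x (front), end stops at 0 and 5. It stays where it is left.
- dial_axis (a point): On the dial's upright axis, 30 mm above the deck, 105 mm above the bench, 172 mm to the right (-y) of the chamber's centre. The dial: a black disc 67 mm across, 6 mm thick, with a grip bar 60 mm long, 14 mm wide, 32 mm high across it (top 113 mm above the bench). A white pointer lies at one end of the bar. Site x runs along the bar, away from the pointer.
- dial_pointer (a point): Outer tip of the dial's white pointer, 36 mm from the dial's axis.
- mark (a joint): Angle of the index ring with the red mark around the dial, in rad, measured as the dial's: the pointer is on the mark when both joints read the same. It does not move during the job.
- red_mark (a point): Inner end of the red mark on the aluminium ring around the dial, 36 mm from the dial's axis.
- bangle: Green enamelled bangle, 66 mm across, 14 mm high, lying loose on the chamber's floor, 6 mm above the bench. Origin at the centre of its underside. Leave alone.
- jar: Glass jar with black cap, 66 mm across, 85 mm high, to the left of the box. Origin at the centre of its underside. Bystander.
- cup: Pink cup, 68 mm across, 50 mm high, left in front of the box. Origin at the centre of its underside. Bystander.
- mandrel: Steel ring mandrel, 200 mm long, 26 mm thick, lying along its x to the right of the deck. Origin on the bench under its middle. Bystander.
- burnisher: Burnisher with a round wooden handle, 145 mm long, 36 mm thick, lying in front of the deck along its x. Origin on the bench under its middle. Bystander.
- bowl: Light blue bowl, 150 mm across, 50 mm high. Origin at the centre of its underside. Bystander.
- mallet: Wooden mallet, 240 mm long, lying on the bench. Origin on the bench under it. Bystander.

How it is judged:
By the outcome, as a careful person would: the job done as asked, in the order asked, and still so for the second after the job is handed in, with the robot touching nothing.
It also fails if it takes over 72 s, if anything falls off the work surface, if the arm or the gripper's body presses on something with over 40 N, if the wrist force passes 120 N, or if a joint passes its speed limit or range.

## Working session

There is one attempt and no reset: what is moved stays moved. The work goes in short steps, Python scripts to look and compute and a tool call to move; the robot and the scene stay as the last step left them, time stands still between calls to the robot, and variables do not carry over. Pictures are saved under pics/ and viewed, about 8 in all and at most 12, crops included, and the job is handed in when it is done.

Besides the shell and the picture viewer there is one more tool, called as name(argument=value, ...), one argument or row to a line, values as JSON. arm_command: Moves the arm, as the interface text tells. Its arguments: {"type":"object","properties":{"increments":{"type":"array","items":{"type":"array","items":{"type":"array","items":{"type":"number"}}}}},"required":["increments"]}

```bash
mkdir -p pics; cat > h.py <<'E'
from workcell import *
import numpy as np, cv2
def snap(n,f):
    c=camera(n); cv2.imwrite(f,c["color"][:,:,::-1]); np.save(n+"_cam.npy",{k:v for k,v in c.items()},allow_pickle=True); return c
def load(n): return np.load(n+"_cam.npy",allow_pickle=True).item()
def ray(c,u,v):
    xd=np.array([(u-c["cx"])/c["fx"],(v-c["cy"])/c["fy"]]); x=xd.copy()
    for _ in range(20): x=xd/(1+c["k1"]*(x@x))
    T=np.array(c["view"]); R=T[:3,:3]; return -R.T@T[:3,3], R.T@np.array([x[0],x[1],1])
def at_z(c,u,v,z):
    o,d=ray(c,u,v); return o+d*(z-o[2])/d[2]
def proj(c,p):
    T=np.array(c["view"]); q=T[:3,:3]@np.array(p)+T[:3,3]; x=q[:2]/q[2]; x=x*(1+c["k1"]*(x@x))
    return np.array([x[0]*c["fx"]+c["cx"],x[1]*c["fy"]+c["cy"]])
E
python3 - <<'E'
from h import *
for n in("top","side"):
    c=snap(n,f"pics/{n}0.png"); print(n,c["fx"],c["cx"],c["cy"],c["k1"],np.round(ray(c,320,240),3))
o=get_obs(); print({k:np.round(v,3) for k,v in o.items()})
E
```

```text
top 557.7260942459353 311.5339308595154 236.40734319569617 -0.022421262143709323 [[ 0.282 -0.046  1.304]
 [ 0.2   -0.015 -0.98 ]]
side 576.8898830957528 317.89010914596525 239.1020838950788 -0.14306844637448515 [[ 0.432 -1.191  1.04 ]
 [ 0.082  0.774 -0.628]]
{'time_s': np.float64(0.1), 'q': array([ 1.035,  0.313,  1.498,  0.   ,  1.331, -0.223]), 'joint_vel': array([ 0.   , -0.001, -0.003,  0.001,  0.   ,  0.   ]), 'joint_torque': array([ 3.0000e-03, -4.0281e+01, -2.5264e+01,  6.9000e-02,  3.4000e-02,
       -0.0000e+00]), 'ee_pos': array([0.162, 0.499, 0.404]), 'tool_rot': array([ 0.156,  0.988, -0.   , -0.   ]), 'wrist_force': array([-0.481, -0.449, -0.409]), 'wrist_torque': array([-0.014,  0.03 , -0.018]), 'width': np.float64(0.997)}
```

View pics/top0.png

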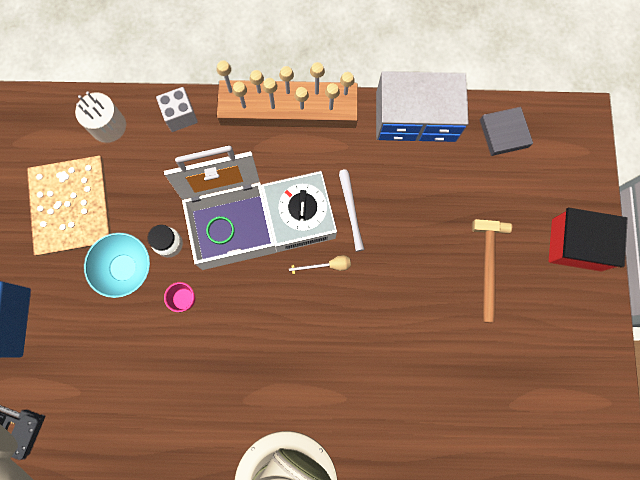

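View pics/side0.png

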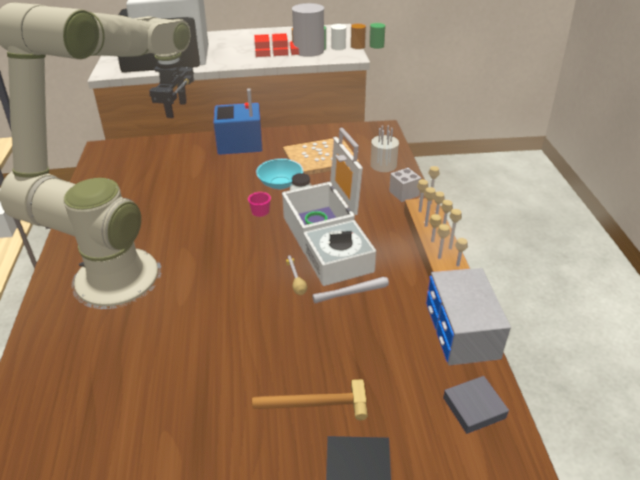

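The top view shows the box around px (250,215) with its lid up and the bar at (203,155). The dial is at (302,206) with the red mark at its upper left (289,193). The side view agrees. I'll zoom in to measure.

```bash
python3 - <<'E'
from h import *
a=cv2.imread("pics/top0.png")[135:285,140:360]; b=cv2.imread("pics/side0.png")[120:300,270:390]
a=cv2.resize(a,None,fx=3.6,fy=3.6,interpolation=cv2.INTER_CUBIC);cv2.imwrite("pics/topc.png",a)
b=cv2.resize(b,None,fx=3.3,fy=3.3,interpolation=cv2.INTER_CUBIC);cv2.imwrite("pics/sidec.png",b)
E
```

```text
(no output)
```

View pics/topc.png

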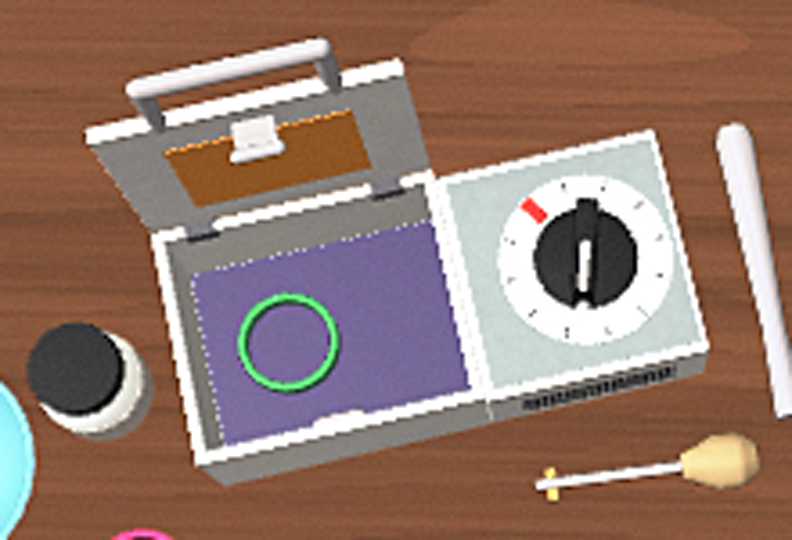

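View pics/sidec.png

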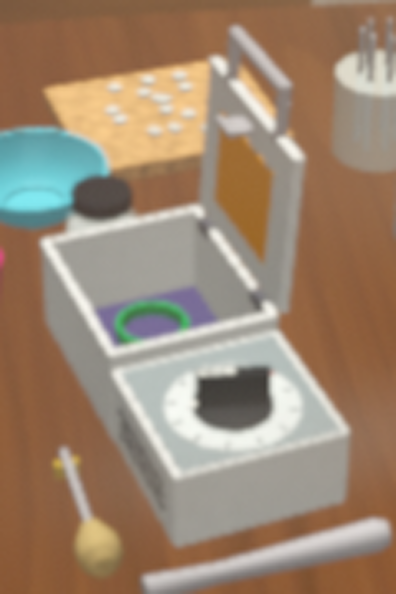

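```bash
python3 - <<'E'
from h import *
from scipy.optimize import least_squares
T=load("top");S=load("side")
tc=lambda a,b:np.array([140+a/3.6,135+b/3.6]); sc=lambda a,b:np.array([270+a/3.3,120+b/3.3])
def lid(th,d,o,y): return np.array([.075-d*np.cos(th)+o*np.sin(th),y,.0905+d*np.sin(th)+o*np.cos(th)])
obs=[(T,tc(199,463),lambda t:(-.075,.09,.09)),(T,tc(708,346),lambda t:(-.075,-.235,.075)),(T,tc(652,130),lambda t:(.075,-.235,.075)),
(T,tc(155,236),lambda t:(.075,.09,.09)),(T,tc(586,260),lambda t:(0,-.172,.077)),
(T,tc(131,90),lambda t:lid(t,.192,.005,.05)),(T,tc(327,47),lambda t:lid(t,.192,.005,-.05)),
(S,sc(233,33),lambda t:lid(t,.192,.005,.05)),(S,sc(286,90),lambda t:lid(t,.192,.005,-.05)),
(S,sc(43,242),lambda t:(-.075,.09,.09)),(S,sc(350,432),lambda t:(.075,-.235,.075)),(S,sc(178,475),lambda t:(-.075,-.235,.075))]
def W(p,q):
    c,s=np.cos(p[2]),np.sin(p[2]); return np.array([p[0]+c*q[0]-s*q[1],p[1]+s*q[0]+c*q[1],q[2]])
f=lambda p:np.concatenate([proj(c,W(p,g(p[3])))-uv for c,uv,g in obs])
r=least_squares(f,[.5,.1,.2,1.5],loss='soft_l1'); p=r.x; print(np.round(p,4)); print(np.round(f(p).reshape(-1,2),1))
print("bar",W(p,lid(p[3],.192,.005,0)),"hinge",W(p,(.075,0,.0905)),"dial",W(p,(0,-.172,.105)))
np.save("box.npy",p)
def ang(u,v,z):
    q=at_z(T,*tc(u,v),z)-W(p,(0,-.172,0)); a=np.arctan2(q[1],q[0])-p[2]; return (np.pi-a)%(2*np.pi),np.hypot(*q[:2])
print("mark",ang(535,210,.077),"mark inner",ang(543,219,.077),"ptr",ang(582,300,.10), ang(582,304,.083))
o,d=ray(T,*tc(586,260)); print(p, at_z(T,*tc(586,260),.077))
for n,z,uv in [("jar",.085,(75,370)),("mandrel1",.026,(735,130)),("mandrel2",.026,(787,412))]: print(n,at_z(T,*tc(*uv),z))
E
```

```text
[0.5657 0.1428 0.2586 1.6391]
[[-0.5  0.5]
 [ 0.8  0.5]
 [ 0.4 -1.1]
 [-1.2 -0.3]
 [-0.2 -0.7]
 [ 1.9 -0. ]
 [-1.9  0.4]
 [ 0.9  0.2]
 [-0.3 -0.3]
 [-0.7 -0.3]
 [ 0.7  0.1]
 [-0.8  1.3]]
bar [0.65574396 0.16661638 0.28171022] hinge [0.6382445  0.16198794 0.0905    ] dial [ 0.60971778 -0.02347156  0.105     ]
mark (np.float64(2.580465535432886), np.float64(0.04465033731931506)) mark inner (np.float64(2.562092596444876), np.float64(0.036846660313161646)) ptr (np.float64(0.2863565389461531), np.float64(0.033345772973453924)) (np.float64(0.29631905923347235), np.float64(0.03177320499357188))
[0.56573774 0.1428106  0.25856951 1.63914576] [ 0.60806141 -0.02399463  0.077     ]
jar [0.52874574 0.29138528 0.085     ]
mandrel1 [ 0.71341863 -0.12039971  0.026     ]
mandrel2 [ 0.52265475 -0.15565269  0.026     ]
```

```bash
cat >> h.py <<'E'
from scipy.spatial.transform import Rotation as Ro
def rel(tgt,yaw=None,o=None):
    o=o or get_obs(); R=Ro.from_quat(o["tool_rot"]).as_matrix(); d=R.T@(np.array(tgt)-o["ee_pos"])
    y=np.arctan2(R[1,1],R[0,1]); t=0 if yaw is None else np.degrees((y-yaw+np.pi)%(2*np.pi)-np.pi)
    return np.round(d*1000,1),round(t,1)
E
python3 - <<'E'
from h import *
T=load("top")
print(rel((.6557,.1666,.49),.2586))
print(proj(T,(.5,.3,0)),"cup",at_z(T,179,290,.05))
E
```

```text
(array([-572.6, -164.8,  -85.7]), np.float64(57.3))
[165.63028632 256.85845566] cup [0.41660105 0.25096002 0.05      ]
```

arm_command(
  increments=[
    [[-0.03,-0.01,-0.05,6,1],[-0.085,-0.025,-0.086,16,1],[-0.14,-0.04,-0.086,26,1],[-0.195,-0.055,-0.086,36,1],[-0.25,-0.07,-0.086,46,1]],
  ],
)

```text
time_s: 0.72
ee_pos: [0.3792, 0.3547, 0.4906]
tool_rot: [0.532, 0.847, -0.0, -0.0]
wrist_force: [0.4, 0.9, 0.2]
width: 1.001
```

```bash
python3 -c "
from h import *
o=get_obs();print(o['ee_pos'],o['q'],rel((.6557,.1666,.49),.2586))"
```

```text
[0.37923145 0.35471825 0.49055743] [5.26116095e-01 2.54089672e-01 1.35370452e+00 6.96854919e-05
 1.53418511e+00 7.67626990e-02] (array([-289.5,  167.3,    0.5]), np.float64(10.9))
```

arm_command(
  increments=[
    [[-0.05,0.029,0,4,1],[-0.1,0.058,0,8,1],[-0.15,0.087,0,11,1],[-0.2,0.116,0,11,1],[-0.24,0.139,0,11,1]],
  ],
)

```text
time_s: 1.35
ee_pos: [0.6099, 0.1999, 0.49]
tool_rot: [0.609, 0.793, -0.0, -0.0]
wrist_force: [0.8, 0.2, -0.1]
width: 0.998
```

arm_command(
  increments=[
    [[0,0,0,0,1],[0,0,0,0,1]],
  ],
)

```text
time_s: 1.6
ee_pos: [0.608, 0.2019, 0.4904]
tool_rot: [0.608, 0.794, -0.0, -0.0]
wrist_force: [0.0, -0.5, 0.7]
width: 1.002
```

```bash
python3 -c "
from h import *
o=get_obs();print(o['ee_pos'],o['q'],rel((.6557,.1666,.49),.2586))"
```

```text
[0.60797901 0.20190474 0.49042929] [ 1.38044277e-01  5.53304482e-01  9.25724693e-01  2.73561203e-04
  1.66336111e+00 -1.25381296e-01] (array([-46.5,  36.9,   0.4]), np.float64(0.3))
```

arm_command(
  increments=[
    [[-0.0465,0.037,0,0,1],[-0.0465,0.037,0,0,1],[-0.0465,0.037,0,0,1]],
  ],
)

```text
time_s: 1.98
ee_pos: [0.6552, 0.1673, 0.4912]
tool_rot: [0.608, 0.794, 0.0, -0.0]
wrist_force: [-0.1, 0.0, -0.7]
width: 0.995
```

```bash
python3 - <<'E'
from h import *
o=get_obs();print(o['ee_pos'],o['q'],rel((.6557,.1666,.429),.2586))
a=snap("top","pics/t1.png")["color"][90:250,140:360,::-1]; b=snap("side","pics/s1.png")["color"][40:240,240:430,::-1]
a=cv2.resize(a,(400,291));b=cv2.resize(b,(390,410))
m=np.zeros((410,800,3),np.uint8);m[:291,:400]=a;m[:,410:800]=b;cv2.imwrite("pics/m1.png",m)
E
```

```text
[0.65524575 0.16734136 0.49119091] [ 7.71733052e-02  6.55334833e-01  7.58073717e-01  3.21394009e-04
  1.72793143e+00 -1.87179306e-01] (array([-0.9,  0.2, 62.2]), np.float64(0.3))
```

View pics/m1.png

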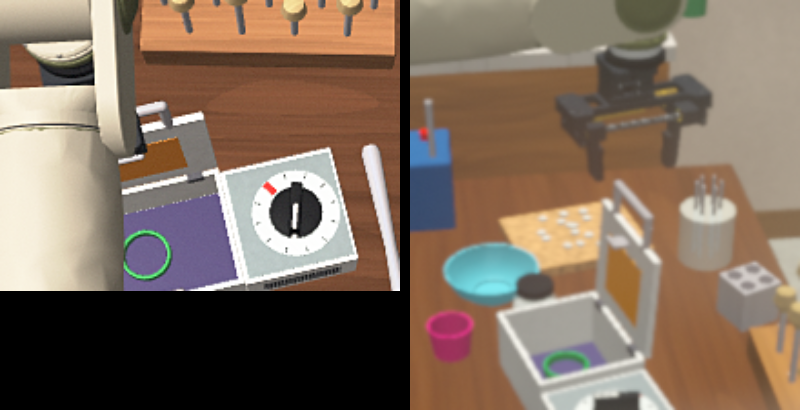

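The open fingers are centred over the bar in the side view, at about (635,190) in the montage. I'll lower and grip.

arm_command(
  increments=[
    [[0,0,0.03,0,1],[0,0,0.05,0,1],[0,0,0.062,0,1],[0,0,0.062,0,0]],
  ],
)

```text
time_s: 2.58
ee_pos: [0.6557, 0.1668, 0.4288]
tool_rot: [0.608, 0.794, -0.0, -0.0]
wrist_force: [-0.1, -0.4, -0.4]
width: 0.914
```

arm_command(
  increments=[
    [[0,0,0,0,-0.5],[0,0,0,0,-1],[0,0,0,0,-1],[0,0,0,0,-1],[0,0,0,0,-1]],
  ],
)

```text
time_s: 3.2
ee_pos: [0.6561, 0.1662, 0.4287]
tool_rot: [0.608, 0.794, -0.0, 0.0]
wrist_force: [0.7, -0.5, -0.3]
width: 0.342
```

```bash
python3 - <<'E'
from h import *
o=get_obs();print(o['ee_pos'],o['width'],o['wrist_force'])
p=np.load("box.npy");c,s=np.cos(p[2]),np.sin(p[2])
d=o['ee_pos'][:2]-p[:2];print("box xy",c*d[0]+s*d[1],-s*d[0]+c*d[1])
# arc in tool y (box x), z(down) in mm relative to current
x0=c*d[0]+s*d[1]
th0=np.arccos((0.075-x0)/.192)
P=lambda t:np.array([-.192*np.cos(t)+.005*np.sin(t),-(.192*np.sin(t)+.005*np.cos(t))])
from scipy.optimize import brentq
th0=brentq(lambda t:P(t)[0]+.075-x0,1.2,2);print(th0)
for t in [th0,1.6,1.55,1.5,1.45,1.4,1.35,1.3,1.25,1.2,1.15,1.1,1.05,1,.95,.9,.85,.8,.75,.7,.65,.6,.55,.5,.45,.4,.35,.3,.25,.2,.15,.1,.05,0,-.03]: print(t.__round__(2),np.round((P(t)-P(th0))*1000,1))
E
```

```text
[0.6560843  0.16624065 0.42872059] 0.34169294080868146 [ 0.71797752 -0.46454387 -0.28792198]
box xy 0.09333415359752169 -0.0004502637059752117
1.6403641354495266
1.64 [0. 0.]
1.6 [-7.7 -0.6]
1.55 [-17.3  -0.9]
1.5 [-26.9  -0.7]
1.45 [-36.5  -0. ]
1.4 [-46.    1.1]
1.35 [-55.5   2.8]
1.3 [-64.9   4.8]
1.25 [-74.1   7.4]
1.2 [-83.2  10.4]
1.15 [-92.2  13.9]
1.1 [-101.    17.8]
1.05 [-109.5   22.2]
1 [-117.9   26.9]
0.95 [-126.    32.1]
0.9 [-133.8   37.7]
0.85 [-141.3   43.6]
0.8 [-148.5   50. ]
0.75 [-155.4   56.7]
0.7 [-162.    63.7]
0.65 [-168.2   71. ]
0.6 [-174.    78.6]
0.55 [-179.4   86.6]
0.5 [-184.4   94.8]
0.45 [-189.   103.2]
0.4 [-193.2  111.8]
0.35 [-197.   120.7]
0.3 [-200.3  129.7]
0.25 [-203.1  138.8]
0.2 [-205.5  148.1]
0.15 [-207.4  157.6]
0.1 [-208.9  167. ]
0.05 [-209.8  176.6]
0 [-210.3  186.2]
-0.03 [-210.4  191.9]
```

Still closing (0.34); wait for contact (~0.14).

arm_command(
  increments=[
    [[0,0,0,0,-1],[0,0,0,0,-1],[0,0,0,0,-1],[0,0,0,0,-1]],
  ],
)

```text
time_s: 3.7
ee_pos: [0.6561, 0.1663, 0.4288]
tool_rot: [0.608, 0.794, 0.0, 0.0]
wrist_force: [0.1, 0.4, 1.6]
width: 0.121
```

arm_command(
  increments=[
    [[0,-0.004,-0.0003,0,-1],[0,-0.0077,-0.0006,0,-1],[0,-0.0125,-0.0008,0,-1],[0,-0.0173,-0.0009,0,-1],[0,-0.0269,-0.0007,0,-1]],
  ],
)

```text
time_s: 4.32
ee_pos: [0.6298, 0.1593, 0.4289]
tool_rot: [0.608, 0.794, -0.0, -0.0]
wrist_force: [1.9, 1.8, -5.6]
width: 0.111
```

arm_command(
  increments=[
    [[0,-0.0096,0.0007,0,-1],[0,-0.0191,0.0018,0,-1],[0,-0.0286,0.0035,0,-1],[0,-0.038,0.0055,0,-1],[0,-0.0472,0.0081,0,-1]],
  ],
)

```text
time_s: 4.95
ee_pos: [0.5841, 0.1471, 0.4191]
tool_rot: [0.608, 0.794, -0.001, -0.001]
wrist_force: [4.3, 3.5, -11.7]
width: 0.113
```

```bash
python3 - <<'E'
from h import *
o=get_obs();print(o['ee_pos'],o['wrist_force'],o['wrist_torque'])
b=snap("side","pics/s2.png")["color"][60:300,240:440,::-1]
cv2.imwrite("pics/m2.png",cv2.resize(b,(500,600)))
E
```

```text
[0.58411196 0.14714461 0.41911209] [  4.26785684   3.49845597 -11.67076607] [ 0.56595041 -0.94808071 -0.06059465]
```

View pics/m2.png

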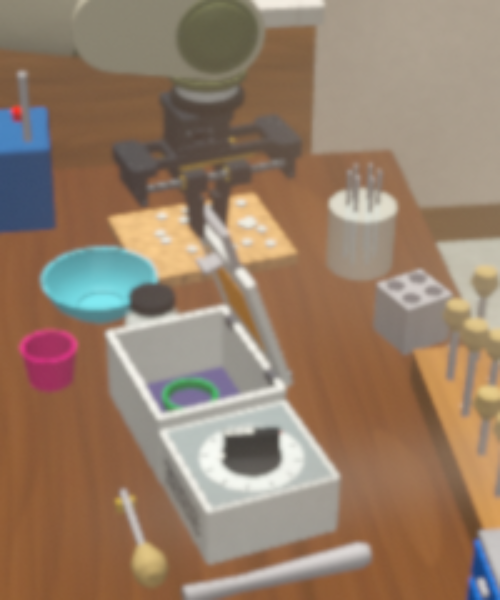

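arm_command(
  increments=[
    [[0,-0.0091,0.005,0,-1],[0,-0.0181,0.009,0,-1],[0,-0.0269,0.0129,0,-1],[0,-0.0354,0.0173,0,-1],[0,-0.0438,0.022,0,-1]],
  ],
)

```text
time_s: 5.62
ee_pos: [0.5419, 0.136, 0.3984]
tool_rot: [0.608, 0.794, 0.001, -0.001]
wrist_force: [5.8, 7.1, -8.7]
width: 0.111
```

arm_command(
  increments=[
    [[0.0005,-0.0076,0.006,0,-1],[0.001,-0.0149,0.012,0,-1],[0.001,-0.0224,0.0182,0,-1],[0.001,-0.0296,0.0246,0,-1],[0.001,-0.0365,0.0313,0,-1]],
  ],
)

```text
time_s: 6.25
ee_pos: [0.5063, 0.127, 0.3676]
tool_rot: [0.608, 0.794, 0.0, 0.0]
wrist_force: [2.9, 3.3, -3.5]
width: 0.106
```

arm_command(
  increments=[
    [[0,-0.0064,0.0072,0,-1],[0,-0.0124,0.0146,0,-1],[0,-0.0182,0.0222,0,-1],[0,-0.0236,0.0302,0,-1],[0,-0.0285,0.0384,0,-1]],
  ],
)

```text
time_s: 6.88
ee_pos: [0.4789, 0.1197, 0.3291]
tool_rot: [0.608, 0.794, 0.0, -0.0]
wrist_force: [2.9, 7.5, -2.1]
width: 0.097
```

arm_command(
  increments=[
    [[0.001,-0.0043,0.0084,0,-1],[0.0015,-0.0083,0.017,0,-1],[0.0015,-0.012,0.0259,0,-1],[0.0015,-0.0152,0.0349,0,-1],[0.0015,-0.018,0.044,0,-1]],
  ],
)

```text
time_s: 7.5
ee_pos: [0.4612, 0.1157, 0.2851]
tool_rot: [0.608, 0.794, -0.001, 0.0]
wrist_force: [-0.6, -5.7, 0.4]
width: 0.094
```

```bash
python3 - <<'E'
from h import *
o=get_obs();print(o['ee_pos'],o['wrist_force'],o['wrist_torque'])
b=snap("side","pics/s3.png")["color"][120:300,240:390,::-1]
cv2.imwrite("pics/m3.png",cv2.resize(b,(500,600)))
E
```

```text
[0.46117063 0.1157392  0.28510812] [-0.6313311  -5.68568632  0.42088101] [-0.76284801 -0.19699204 -0.00546608]
```

View pics/m3.png

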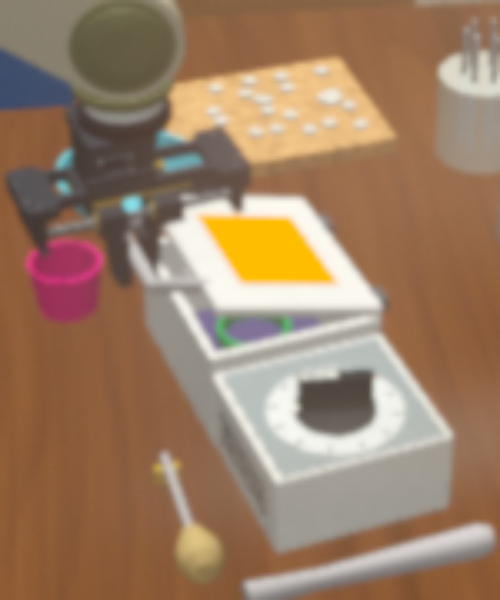

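arm_command(
  increments=[
    [[-0.0007,-0.0023,0.0093,0,-1],[-0.0007,-0.0042,0.0188,0,-1],[-0.0007,-0.0057,0.0282,0,-1],[-0.0007,-0.0062,0.033,0,-1]],
  ],
)

```text
time_s: 8.05
ee_pos: [0.4551, 0.1139, 0.2519]
tool_rot: [0.608, 0.794, -0.001, -0.001]
wrist_force: [-10.8, -4.4, 21.5]
width: 0.091
```

arm_command(
  increments=[
    [[0,-0.0005,0.005,0,-1],[0,-0.001,0.01,0,-1],[0,-0.001,0.0145,0,-1],[0,-0.001,0.0145,0,-1]],
  ],
)

```text
time_s: 8.55
ee_pos: [0.454, 0.1136, 0.2366]
tool_rot: [0.608, 0.794, -0.001, -0.001]
wrist_force: [-1.3, -5.5, -14.1]
width: 0.097
```

arm_command(
  increments=[
    [[0,0,0.003,0,-1],[0,0,0.004,0,-1],[0,0,0.004,0,-1]],
  ],
)

```text
time_s: 8.93
ee_pos: [0.454, 0.1136, 0.234]
tool_rot: [0.608, 0.794, -0.001, -0.001]
wrist_force: [-9.2, -7.0, 5.2]
width: 0.091
```

```bash
python3 - <<'E'
from h import *
o=get_obs();print(o['ee_pos'],o['wrist_force'],o['wrist_torque'],rel((.4525,.1128,.25)))
b=snap("side","pics/s4.png")["color"][150:290,250:390,::-1]
cv2.imwrite("pics/m4.png",cv2.resize(b,(600,600),interpolation=cv2.INTER_CUBIC))
E
```

```text
[0.45398373 0.11364519 0.23402533] [-9.1726019  -6.96901283  5.15225545] [-0.90692923  1.15244434 -0.01172308] (array([ -0.4,  -1.7, -16. ]), 0)
```

View pics/m4.png

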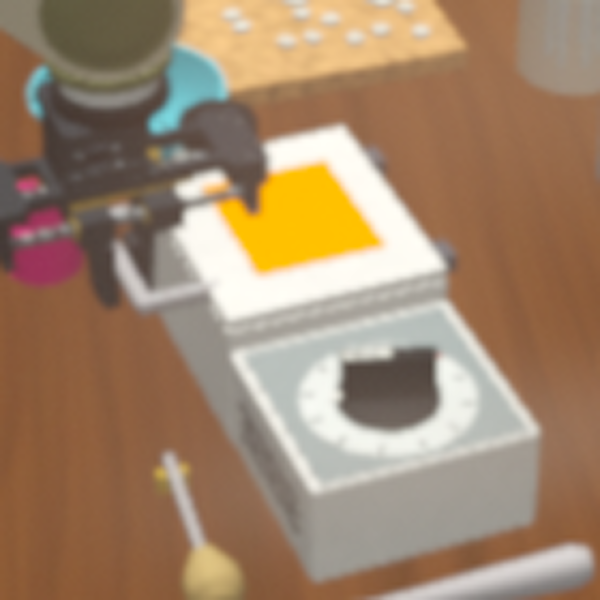

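The lid looks seated, with its edge parallel to the box rim. I'll press a little more to confirm a hard stop.

arm_command(
  increments=[
    [[0,0,0.003,0,-1],[0,0,0.005,0,-1],[0,0,0.005,0,-1]],
  ],
)

```text
time_s: 9.35
ee_pos: [0.454, 0.1137, 0.2316]
tool_rot: [0.608, 0.794, -0.001, -0.001]
wrist_force: [-22.8, -8.5, 39.9]
width: 0.092
```

arm_command(
  increments=[
    [[0,0,-0.005,0,-1],[0,0,-0.006,0,-0.3],[0,0,-0.006,0,-0.3],[0,0,-0.006,0,-0.3]],
  ],
)

```text
time_s: 9.85
ee_pos: [0.4549, 0.114, 0.2352]
tool_rot: [0.608, 0.794, 0.0, 0.0]
wrist_force: [-0.4, -0.7, 0.6]
width: 0.351
```

arm_command(
  increments=[
    [[0,0,0,0,-0.3],[0,0,-0.01,0,-0.3],[0,0,-0.04,0,-0.3],[0,0,-0.08,0,-0.3],[0,0,-0.12,0,-0.3]],
  ],
)

```text
time_s: 10.48
ee_pos: [0.4544, 0.1139, 0.3571]
tool_rot: [0.608, 0.794, 0.0, 0.0]
wrist_force: [-0.0, 0.9, -0.8]
width: 0.35
```

```bash
python3 - <<'E'
from h import *
o=get_obs();print(o['q'],rel((.6097,-.0235,.33),1.54))
a=snap("top","pics/t5.png")["color"][135:285,200:350,::-1]
b=snap("side","pics/s5.png")["color"][160:300,270:390,::-1]
m=np.zeros((400,800,3),np.uint8);m[:,:400]=cv2.resize(a,(400,400),interpolation=cv2.INTER_CUBIC);m[:,410:753]=cv2.resize(b,(343,400),interpolation=cv2.INTER_CUBIC);cv2.imwrite("pics/m5.png",m)
p=np.load("box.npy");c,s=np.cos(p[2]),np.sin(p[2])
w=lambda x,y,z:(p[0]+c*x-s*y,p[1]+s*x+c*y,z)
S=load("side");T=load("top")
for t in(0,.1):
  for y in(.05,-.05):
    q=w(.075-.192*np.cos(t)+.005*np.sin(t),y,.0905+.192*np.sin(t)+.005*np.cos(t)); k=proj(S,q);k2=proj(T,q);print("bar",t,(k-[270,160])*343/120+[410,0],(k2-[200,135])*400/150)
E
```

```text
[-5.36314707e-03  2.34630219e-01  1.73189922e+00  2.43158008e-05
  1.17444490e+00 -2.68543299e-01] (array([-173. ,  114.2,   27.2]), np.float64(-73.2))
bar 0 [417.5845012  119.91983362] [ 42.60938901 381.10836911]
bar 0 [449.28763602 176.02342906] [161.90248999 352.65891508]
bar 0.1 [417.84229135 103.76909849] [ 38.34395076 376.18878806]
bar 0.1 [449.77828743 159.50200209] [159.4814228  347.32221538]
```

View pics/m5.png

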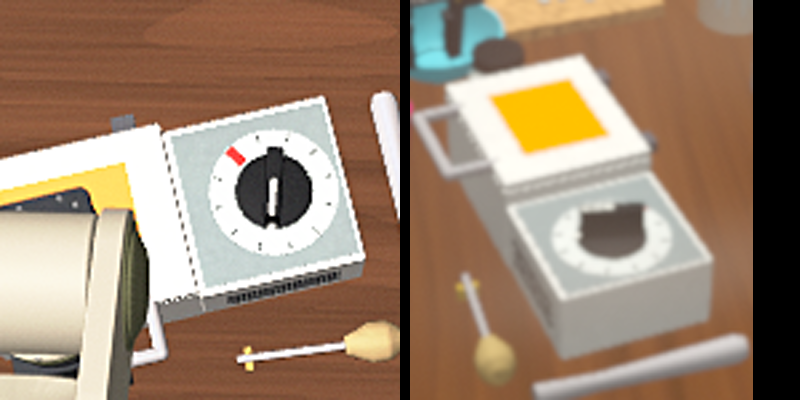

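```bash
cat > dial.py <<'E'
from h import *
import sys
f=sys.argv[1]; T=load("top"); im=cv2.imread(f).astype(int); p=np.load("box.npy")
B,G,R=im[...,0],im[...,1],im[...,2]
sub=np.zeros(R.shape,bool); sub[175:240,270:335]=1
v,u=np.nonzero(sub&(R>170)&(G<110)&(B<110)); 
r=at_z(T,u.mean(),v.mean(),.077)
ring=(sub&(im.min(2)>235)).astype(np.uint8); k=max(cv2.findContours(ring,0,1)[0],key=cv2.contourArea)
# include red mark: hull ellipse
e=cv2.fitEllipse(cv2.convexHull(k)); cen=at_z(T,*e[0],.077); fitc=np.array([p[0]+.172*np.sin(p[2]),p[1]-.172*np.cos(p[2])])
print("ring px",e,cen,fitc)
for n,c in(("meas",cen),("fit",fitc)):
    d=r[:2]-c[:2]; print(n,"mark",(np.pi-np.arctan2(d[1],d[0])+p[2])%(2*np.pi),np.hypot(*d))
n=np.array([[float(i) for i in s.split(",")] for s in sys.argv[2:]])
if len(n): 
    a,b=[at_z(T,*q,.113)[:2] for q in n]; d=b-a; print("ptr line",(np.pi-np.arctan2(d[1],d[0])+p[2])%(2*np.pi))
E
python3 dial.py pics/t5.png $(python3 -c "
for a in((275,180),(271,224)): print(f'{200+a[0]/2.667},{135+a[1]/2.667}')")
```

```text
ring px ((302.2005310058594, 206.60765075683594), (46.694149017333984, 48.37274932861328), 90.02706909179688) [ 0.60947811 -0.02264768  0.077     ] [ 0.60971778 -0.02347156]
meas mark 2.5808092393022357 0.04490350028489564
fit mark 2.5645435516701136 0.04534789152563139
ptr line 0.32268728404443264
```

arm_command(
  increments=[
    [[-0.03,0.02,0,-10,0],[-0.065,0.04,0,-20,0],[-0.1,0.065,0,-30,0.5],[-0.14,0.09,0,-40,1],[-0.173,0.114,0,-50,1]],
  ],
)

```text
time_s: 11.2
ee_pos: [0.6107, -0.0248, 0.3547]
tool_rot: [0.213, 0.977, 0.0, -0.0]
wrist_force: [-0.7, 0.1, -0.7]
width: 0.823
```

arm_command(
  increments=[
    [[0,0,0,-10,1],[0,0,0,-20,1],[0,0,0,-23,1],[0,0,0,-23,1]],
  ],
)

```text
time_s: 11.7
ee_pos: [0.6097, -0.0235, 0.3548]
tool_rot: [0.017, 1.0, 0.0, -0.0]
wrist_force: [-0.3, 0.3, 0.0]
width: 1.003
```

```bash
python3 - <<'E'
from h import *
o=get_obs();print(o['q'],o['width'],rel((.6092,-.0238,.252),1.54))
E
```

```text
[-2.30328365e-01  5.39345210e-01  1.29514867e+00  2.53382164e-05
  1.30781796e+00 -1.76698197e+00] 1.002703902134778 (array([  0.4,  -0.3, 102.8]), np.float64(-0.2))
```

arm_command(
  increments=[
    [[0,0,0.04,0,1],[0,0,0.075,0,1],[0,0,0.095,0,0.5],[0,0,0.102,0,0],[0,0,0.102,0,-1]],
  ],
)

```text
time_s: 12.32
ee_pos: [0.6098, -0.0235, 0.2534]
tool_rot: [0.017, 1.0, -0.0, 0.0]
wrist_force: [-0.5, 0.6, 1.1]
width: 0.68
```

arm_command(
  increments=[
    [[0,0,0,0,-1],[0,0,0,0,-1],[0,0,0,0,-1],[0,0,0,0,-1],[0,0,0,0,-1]],
  ],
)

```text
time_s: 12.95
ee_pos: [0.6098, -0.0232, 0.2532]
tool_rot: [0.017, 1.0, 0.0, 0.0]
wrist_force: [-0.4, 1.7, 0.6]
width: 0.156
```

arm_command(
  increments=[
    [[0,0,0,0,-1],[0,0,0,0,-1],[0,0,0,0,-1],[0,0,0,0,-1]],
  ],
)

```text
time_s: 13.45
ee_pos: [0.6098, -0.0232, 0.2532]
tool_rot: [0.017, 1.0, 0.0, 0.0]
wrist_force: [-0.3, 5.3, 2.7]
width: 0.153
```

arm_command(
  increments=[
    [[0,0,0,8,-1],[0,0,0,16,-1],[0,0,0,25,-1],[0,0,0,34,-1],[0,0,0,43,-1]],
  ],
)

```text
time_s: 14.08
ee_pos: [0.6098, -0.0232, 0.2532]
tool_rot: [0.384, 0.923, 0.0, -0.0]
wrist_force: [1.1, 5.7, 2.3]
width: 0.152
```

arm_command(
  increments=[
    [[0,0,0,9,-1],[0,0,0,18,-1],[0,0,0,27,-1],[0,0,0,36,-1],[0,0,0,45,-1]],
  ],
)

```text
time_s: 14.7
ee_pos: [0.6098, -0.0231, 0.2532]
tool_rot: [0.708, 0.706, 0.0, -0.0]
wrist_force: [1.7, 6.2, 1.6]
width: 0.158
```

```bash
python3 - <<'E'
from h import *
o=get_obs();print(o['q'],o['wrist_torque'],o['wrist_force'],o['width'],rel((.6095,-.0233,.2532),-.743))
E
```

```text
[-2.29738631e-01  6.44678752e-01  1.40279095e+00  9.89507303e-04
  1.09377504e+00 -2.26622338e-01] [ 0.89682177 -0.11728536  0.05977643] [1.66554192 6.22750598 1.57625582] 0.15755550363729473 (array([-0.2, -0.3, -0. ]), np.float64(42.4))
```

arm_command(
  increments=[
    [[0,0,0,9,-1],[0,0,0,18,-1],[0,0,0,27,-1],[0,0,0,35,-1],[0,0,0,40,-1]],
  ],
)

```text
time_s: 15.32
ee_pos: [0.6099, -0.0232, 0.2532]
tool_rot: [0.907, 0.422, 0.001, -0.0]
wrist_force: [1.0, 6.0, 0.8]
width: 0.154
```

arm_command(
  increments=[
    [[0,0,0,0,-1],[0,0,0,0,0.2],[0,0,0,0,0.2],[0,0,0,0,0.2],[0,0,-0.03,0,0.2]],
  ],
)

```text
time_s: 15.95
ee_pos: [0.6094, -0.0237, 0.2815]
tool_rot: [0.906, 0.423, -0.002, -0.001]
wrist_force: [0.4, 1.1, -0.1]
width: 0.584
```

arm_command(
  increments=[
    [[0,0,-0.05,0,0.2],[-0.06,-0.06,-0.07,0,0.2],[-0.11,-0.11,-0.07,0,0.2],[-0.15,-0.15,-0.07,0,0.2],[-0.15,-0.15,-0.07,0,0.2]],
  ],
)

```text
time_s: 16.58
ee_pos: [0.396, -0.0422, 0.3533]
tool_rot: [0.906, 0.423, -0.0, 0.0]
wrist_force: [1.3, -0.7, 0.8]
width: 0.6
```

```bash
python3 - <<'E'
from h import *
o=get_obs();print(o['ee_pos'],rel(o['ee_pos'],-.743,o))
a=snap("top","pics/t6.png")["color"][175:245,265:345,::-1]
cv2.imwrite("pics/m6.png",cv2.resize(a,(640,560),interpolation=cv2.INTER_CUBIC))
E
python3 dial.py pics/t6.png
```

```text
[ 0.39600959 -0.04217178  0.35326277] (array([0., 0., 0.]), np.float64(2.6))
ring px ((302.2152404785156, 206.657470703125), (46.61534881591797, 48.30305480957031), 90.21281433105469) [ 0.60936169 -0.02268392  0.077     ] [ 0.60971778 -0.02347156]
meas mark 2.5819646745591593 0.04571496557675599
fit mark 2.5646298112670864 0.04605339373758003
```

View pics/m6.png

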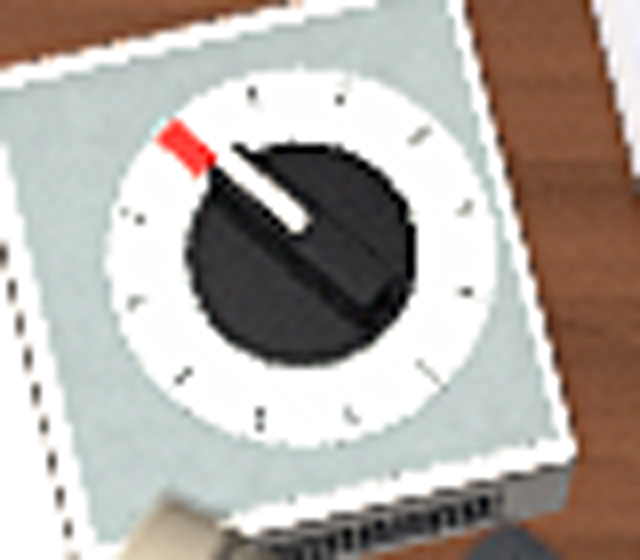

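```bash
cat > lines.py <<'E'
from h import *
import sys
T=load("top"); p=np.load("box.npy"); im=cv2.imread(sys.argv[1])[175:245,265:345]
b=cv2.resize(im,None,fx=8,fy=8,interpolation=cv2.INTER_CUBIC).astype(int)
full=lambda x,y:(265+(x+.5)/8-.5,175+(y+.5)/8-.5)
def axis(m,z):
    v,u=np.nonzero(m); w=np.array([at_z(T,*full(x,y),z)[:2] for x,y in zip(u[::3],v[::3])])
    c=w.mean(0); d=np.linalg.svd(w-c,full_matrices=False)[2][0]; cen=np.array([.6095,-.0231]); d=d*np.sign(d@(c-cen))
    return ((np.pi-np.arctan2(d[1],d[0])+p[2])%(2*np.pi)),c,((np.pi-np.arctan2(*(c-cen)[::-1])+p[2])%(2*np.pi))
B,G,R=b[...,0],b[...,1],b[...,2]
print("red axis / radial",axis((R>170)&(G<120)&(B<120),.077))
# pointer: white component inside polygon given
poly=np.array([[float(i) for i in s.split(",")] for s in sys.argv[2:]],np.int32)
m=np.zeros(R.shape,np.uint8); cv2.fillPoly(m,[poly],1)
m=(m>0)&(b.min(2)>140)
for z in(.105,.113): print("ptr",z,axis(m,z))
E
python3 lines.py pics/t6.png 225,165 245,142 325,215 300,245
python3 - <<'E'
import sys; sys.path.insert(0,'.')
import os; os.chdir('.')
from h import *
T=load("top");p=np.load("box.npy")
for d in(2.53,2.57,2.6):
  a=np.pi+p[2]-d
  for z in(.105,.113,.114): print(d,z,[np.round((proj(T,(.6095+r*np.cos(a),-.0231+r*np.sin(a),z))-[265,175]+.5)*8-.5,0) for r in(.0,.03,.036)])
E
```

```text
red axis / radial (np.float64(2.5468436127596585), array([0.64085131, 0.01066798]), np.float64(2.577669551517759))
ptr 0.105 (np.float64(2.5879646100158924), array([ 0.62016528, -0.01349001]), np.float64(2.6667654238978638))
ptr 0.113 (np.float64(2.587964610015892), array([ 0.61790877, -0.01370847]), np.float64(2.559609453339873))
2.53 0.105 [array([301., 230.]), array([221., 162.]), array([205., 148.])]
2.53 0.113 [array([301., 223.]), array([220., 154.]), array([204., 140.])]
2.53 0.114 [array([301., 222.]), array([220., 153.]), array([204., 139.])]
2.57 0.105 [array([301., 230.]), array([224., 159.]), array([208., 144.])]
2.57 0.113 [array([301., 223.]), array([223., 151.]), array([207., 136.])]
2.57 0.114 [array([301., 222.]), array([223., 150.]), array([207., 135.])]
2.6 0.105 [array([301., 230.]), array([226., 156.]), array([211., 142.])]
2.6 0.113 [array([301., 223.]), array([225., 148.]), array([210., 134.])]
2.6 0.114 [array([301., 222.]), array([225., 147.]), array([210., 133.])]
```

The pointer is nearly on the mark. I'll do one more check at high zoom with predicted pointer lines overlaid.

```bash
python3 - <<'E'
from h import *
T=load("top");p=np.load("box.npy");im=cv2.imread("pics/t6.png")
x0,y0,k=280,186,20
b=cv2.resize(im[y0:y0+30,x0:x0+38],None,fx=k,fy=k,interpolation=cv2.INTER_CUBIC)
f=lambda q:tuple(np.round((proj(T,q)-[x0,y0]+.5)*k).astype(int))
C=(.6095,-.0231)
def P(r,d,z): a=np.pi+p[2]-d; return (C[0]+r*np.cos(a),C[1]+r*np.sin(a),z)
cv2.line(b,f(P(0,2.53,.1135)),f(P(.036,2.53,.1135)),(255,0,0),1)
cv2.line(b,f(P(0,2.58,.1135)),f(P(.036,2.58,.1135)),(0,160,0),1)
for d,c in((2.55,(255,0,0)),(2.58,(0,160,0))): cv2.line(b,f(P(.036,d,.077)),f(P(.056,d,.077)),c,1)
for d in np.linspace(0,6.28,60): cv2.circle(b,f(P(.0335,d,.081)),1,(0,255,255),-1)
cv2.imwrite("pics/m7.png",b)
E
```

```text
(no output)
```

View pics/m7.png

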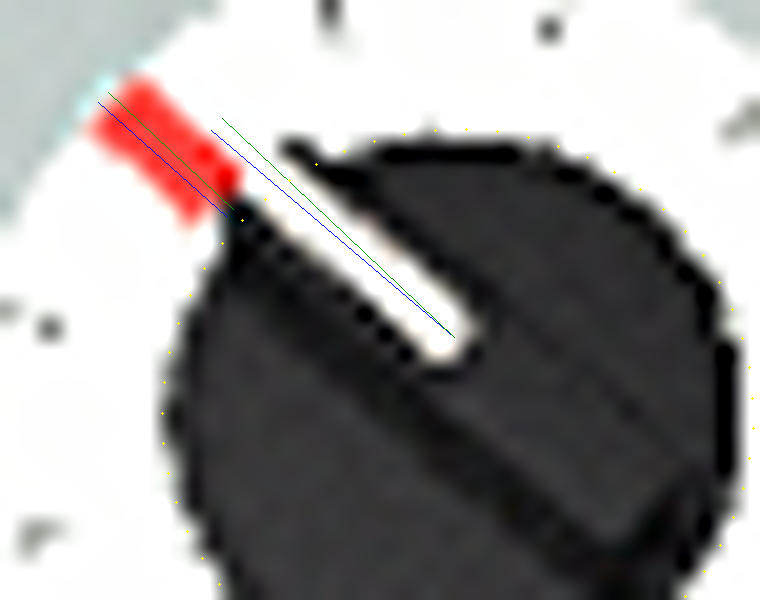

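Pointer and mark agree to about 0.02 rad, with the pointer perhaps slightly short. The jaw reading says the same. I'll re-grip and nudge it 1.2° clockwise.

arm_command(
  increments=[
    [[0.05,0.05,0,0,0.2],[0.1,0.1,0,0,0.2],[0.15,0.15,0,0,0.2],[0.15,0.15,0,0,0.2],[0.15,0.15,0.05,0,0.2]],
  ],
)

```text
time_s: 17.25
ee_pos: [0.6121, -0.0233, 0.3045]
tool_rot: [0.906, 0.424, 0.003, 0.002]
wrist_force: [0.4, -0.3, -1.1]
width: 0.602
```

arm_command(
  increments=[
    [[0,0,0.03,0,0.2],[0,0,0.05,0,0.2],[0,0,0.05,0,-1],[0,0,0.05,0,-1],[0,0,0.05,0,-1]],
  ],
)

```text
time_s: 17.88
ee_pos: [0.61, -0.0235, 0.2542]
tool_rot: [0.906, 0.423, 0.001, 0.001]
wrist_force: [-0.0, 0.8, 0.4]
width: 0.278
```

arm_command(
  increments=[
    [[0,0,0,0,-1],[0,0,0,0,-1],[0,0,0,0,-1],[0,0,0,0,-1],[0,0,0,0,-1]],
  ],
)

```text
time_s: 18.5
ee_pos: [0.6097, -0.0234, 0.2537]
tool_rot: [0.906, 0.423, 0.0, 0.0]
wrist_force: [-2.8, 1.4, 6.2]
width: 0.154
```

arm_command(
  increments=[
    [[0,0,0,0.6,-1],[0,0,0,1.2,-1],[0,0,0,1.2,-1],[0,0,0,1.2,0.2],[0,0,0,1.2,0.2]],
  ],
)

```text
time_s: 19.12
ee_pos: [0.6098, -0.0236, 0.2529]
tool_rot: [0.91, 0.414, -0.0, 0.0]
wrist_force: [0.3, -0.2, -0.4]
width: 0.357
```

arm_command(
  increments=[
    [[0,0,0,0,0.2],[0,0,0,0,0.2],[0,0,-0.04,0,0.2],[0,0,-0.09,0,0.2],[-0.05,-0.05,-0.1,0,0.2]],
  ],
)

```text
time_s: 19.75
ee_pos: [0.5496, -0.0282, 0.3557]
tool_rot: [0.91, 0.414, 0.004, 0.003]
wrist_force: [1.0, -0.4, -0.9]
width: 0.6
```

arm_command(
  increments=[
    [[-0.05,-0.05,0,0,0.2],[-0.1,-0.1,0,0,0.2],[-0.1,-0.1,0,0,0.2]],
  ],
)

```text
time_s: 20.12
ee_pos: [0.4043, -0.037, 0.3519]
tool_rot: [0.911, 0.413, -0.0, -0.0]
wrist_force: [0.8, -0.2, -0.0]
width: 0.6
```

```bash
python3 - <<'E'
from h import *
a=snap("top","pics/t8.png")["color"][135:285,140:360,::-1]
b=snap("side","pics/s8.png")["color"][150:290,250:390,::-1]
m=np.zeros((600,800,3),np.uint8)
z=cv2.resize(cv2.imread("pics/t8.png")[186:216,280:320],(400,300),interpolation=cv2.INTER_CUBIC)
m[:300,:400]=z;m[300:573,:400]=cv2.resize(a,(400,273));m[:390,410:800]=cv2.resize(b,(390,390));cv2.imwrite("pics/m8.png",m)
E
python3 dial.py pics/t8.png; python3 lines.py pics/t8.png 225,165 245,142 325,215 300,245
```

```text
ring px ((302.2152404785156, 206.657470703125), (46.61534881591797, 48.30305480957031), 90.21281433105469) [ 0.60936169 -0.02268392  0.077     ] [ 0.60971778 -0.02347156]
meas mark 2.583706673591599 0.04534713612654475
fit mark 2.5662191042947455 0.04568423916125942
red axis / radial (np.float64(2.5428752485112436), array([0.64084471, 0.01055698]), np.float64(2.5792065135141846))
ptr 0.105 (np.float64(2.5800089833671658), array([ 0.62029173, -0.01344952]), np.float64(2.670534203786712))
ptr 0.113 (np.float64(2.5800089833671653), array([ 0.61803437, -0.01366825]), np.float64(2.56485691081301))
```

View pics/m8.png

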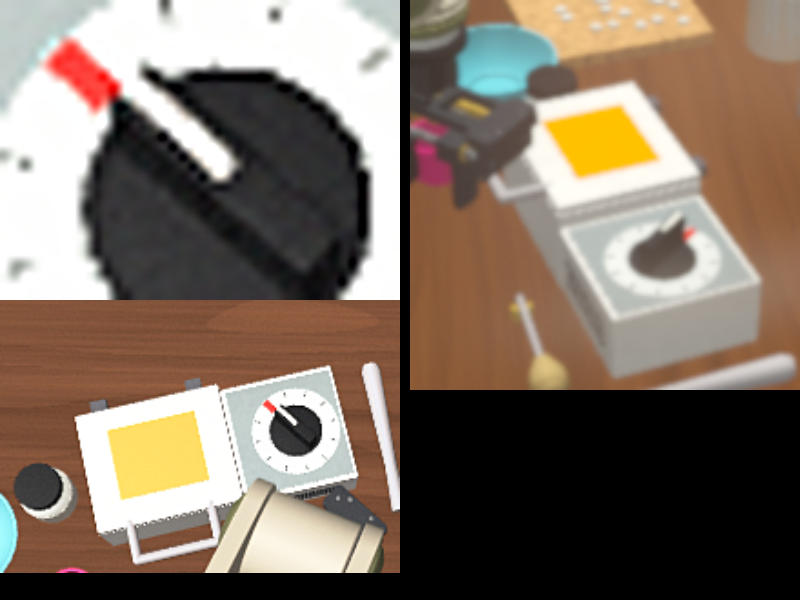

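The lid is shut, the pointer is on the mark in both measurements, the gripper touches nothing and the bystanders are where they were.

```bash
python3 -c "
from workcell import *
print(job_done())"
```

```text
the job is handed in; nothing more can be done
None
```

The curing box is shut and the timer dial is set on the red mark. I handed the job in at about 20 s of the 72 s allowed.

- **Lid:** I gripped the bar and lowered the lid along its arc. I then pressed it past the catch to a hard stop, where the wrist read about 40 N. After release, the bar appeared within a pixel or so of where the side camera should show it fully shut.
- **Dial:** I turned it clockwise by about 129° in total: one main turn, then a 1.2° nudge after checking.
- **Last dial check:** The camera put the pointer at about 2.565–2.58 rad and the mark at about 2.565–2.585 rad.
- **Disagreements:**
  - The angle of the red mark's own long edge came out at 2.54 rad.
  - The gripper's angle put the dial at about 2.55 rad.
  - That leaves roughly 0.03 rad of uncertainty in the alignment.
- **Other things on the bench:** The jar, bowl, burnisher and mandrel look unmoved in the final pictures. The cup was only partly in view there, and I didn't check the mallet. The bangle was in place when last visible, just before the lid closed over it. The robot was clear of everything at hand-in.

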